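# Push the row of blocks home on the fixture rail and shoot the bolt behind it

### The job

With the fingertips, push the row of four metal blocks along the rail, all together as one train, until the first block is fully home against the end stop. Then push the bolt's upright thumb plate all the way in, so that the bolt closes behind the row. Only push: nothing is to be lifted, the blocks must stay together in the rail, and the other things on the bench are to be left alone.

Things in the scene. Friction and masses are not known exactly. Their poses are not given: they have to be found in the camera images.
- rail: Fixed metal rail, 360 mm long, on the bench. Origin: centre of its underside, on the bench. y runs along it to the end stop, x across it away from the robot (the bolt is on the -x side), z up. Straight channel, floor 10 mm above the bench, 62 mm wide (x -31 to +31). Back fence (+x) 12 mm thick, top at 30 mm; front lip (-x) 10 mm thick, top at 22 mm. The -y end is open.
- stop_face (a point): Centre of the end stop's face, at (0, +160, 22.5) mm in the rail's frame. The stop is a dark steel bar, 62 x 20 mm, across the +y end of the channel, top 42 mm above the bench. The row is home when block_1 touches this face.
- bolt_guide (a point): Top centre of the bolt's guide, a fixed dark steel block 20 x 30 mm against the front lip, top 34 mm above the bench; this point is at (-43, -10, 34) mm in the rail's frame. The bolt's foot plate, 10 mm high, reaches from the rail out to x = -119 mm (y -42 to +22 mm).
- thumb_plate (a point): Centre of the outer face (to be pushed, looking to the rail's -x) of the bolt's upright thumb plate: steel, 8 mm thick, 28 mm wide along the rail, 12.5 to 54.5 mm above the bench. The point is 39.5 mm above the bench, at y = -10 mm and, with the bolt fully out, x = -98 mm in the rail's frame. Push it straight to the rail's +x.
- bolt (a joint): Travel of the bolt (m) along the rail's +x: 0 fully out, 0.034 fully in; starts at 0 to 0.004, needs about 2 N, stays where left. Round 12 mm rod with a round nose, axis at y = -10 mm. Out, the nose is inside the front lip; in, it is at mid-channel, 4 mm behind a row that is home. Until then the blocks bar its way.
- block_1: Block 1 of the row, counted from the stop: milled aluminium with bores, 40 mm along the rail, 60 mm across it, 25 mm high, 0.09 to 0.19 kg, loose in the channel. Origin: centre of its underside; its y axis lies across the rail. At home its origin is at y = +140 mm in the rail's frame. The row starts touching, 60 to 110 mm short of the stop.
- block_2: Block 2 of the row, counted from the stop: milled aluminium with bores, 40 mm along the rail, 60 mm across it, 25 mm high, 0.09 to 0.19 kg, loose in the channel. Origin: centre of its underside; its y axis lies across the rail. At home its origin is at y = +100 mm in the rail's frame.
- block_3: Block 3 of the row, counted from the stop: milled aluminium with bores, 40 mm along the rail, 60 mm across it, 25 mm high, 0.09 to 0.19 kg, loose in the channel. Origin: centre of its underside; its y axis lies across the rail. At home its origin is at y = +60 mm in the rail's frame.
- block_4: Block 4 of the row, counted from the stop: milled aluminium with bores, 40 mm along the rail, 60 mm across it, 25 mm high, 0.09 to 0.19 kg, loose in the channel. Origin: centre of its underside; its y axis lies across the rail. At home its origin is at y = +20 mm in the rail's frame. Last of the row: push its rear face, 20 mm from its origin.
- spare_block: A fifth block like those of the row, lying on the bench in front of the rail; not part of the job, to be left alone. Origin: centre of its underside.
- loose_bearing: Ball bearing, 42 mm across, 12 mm high, lying on the bench in front of the rail; leave alone. Origin: centre of its underside.
- loose_shaft: Turned shaft, 100 mm long, 25 mm thick, lying on the bench behind the rail's fence; leave alone. Origin: centre of its underside.
- tape_rule: Yellow tape measure, 36 x 81 x 64 mm high, to the right of the rail; leave alone. Origin: centre of its underside.
- spanner: Combination spanner, 160 mm long, 7 mm high, to the left of the rail; leave alone. Origin: centre of its underside.
There are look-alikes about, which are no part of the job. What is shaped like the block_4 but turquoise is not meant.

How it is judged:
By the outcome, as a careful person would: the job done as asked, in the order asked, and still so for the second after the job is handed in, with the robot touching nothing.
It also fails if it takes over 42 s, if anything falls off the work surface, if the arm or the gripper's body presses on something with over 40 N, if the wrist force passes 120 N, or if a joint passes its speed limit or range.

### The arm

A 6-joint arm with a two-finger parallel gripper is mounted at the origin on a cart in front of the work surface, level with it; the furniture and walls round the work are solid. World frame = base frame: x ahead of the robot, y to its left, z up, the work surface at z = 0. Lengths are in m, angles in rad, forces in N, time in s.
With the tool pointing down it reaches from about 0.4 to 0.825 m from the base axis. Payload 7 kg.
Tool frame: the origin (TCP) lies midway between the tips of the shut fingers; the grasp point (between the pads) lies arm.hold_point_z behind it (arm.hold_point_z is the distance from the TCP to the grasp point, in m); z points along the fingers, y is the line along which they close (so a half turn about z gives the same grasp; the last joint's range is limited). The gripper opens to 88 mm and grips with 3 to 60 N. Pads are 19 mm wide; open, the fingers measure 130 mm over their backs; the gripper's body (78 mm by 193 mm) begins 47 mm behind the grasp point.
Start: joints at [1.522, 0.359, 0.012, 0, -1.224, -0.288], TCP at [0.223, 0.637, 0.227] pointing down, gripper open.
Joint ranges: [-3.07, 3.07], [-1.43, 2.12], [-1.02, 1.25], [-3.03, 1.67], [-3.05, -0], [-3.03, 3.03]. Speed limits (rad/s): [2.39, 2.39, 3.01, 3.14, 3.14, 3.14].

### API

Orientations are given as [roll, pitch, yaw] about the fixed x, y, z axes, in that order (R = Rz(yaw) Ry(pitch) Rx(roll)).
In Python, from station import arm gives the robot as it stands.
- The arm moves only by the shell command python3 -m crank 'ROWS' [OPENING] [FORCE]. ROWS is JSON, a list that holds one entry, the list of rows, each a list of 4 numbers: the shift along the tool's x, y, z in units of 25 mm (1.0 is 25 mm), then the turn about the tool's z in units of 5 degrees (1.0 is 5 degrees). A call has 1 to 12 rows; each row is the pose to reach, as a shift and turn from the pose commanded when the call began, along the tool's axes at that moment; what a row does not reach only later rows make up. A row lasts 1/8 s, in which the tool goes at most 62.5 mm and 10.7 degrees, less where a joint would pass 70% of its speed; a pose out of reach is approached as far as the arm can. A call with a gripper value outside its range is refused whole. OPENING is the closure, from 0 (fully open) to 1 (shut), set as the call begins (- or left out, the last holds). The fingers move at their own pace and stop on an object; FORCE is the grip in N (left out, the last holds). Time passes only in rows, so rows that repeat a pose let the fingers close. It gives the time, the measured TCP pose, the force, the opening and the grip force at its end, in the units of the state.
- arm.get_state(): the state, without advancing time (a new reading comes with each control period).
- arm.grab_frame(name): name is "side" or "top" or "wrist"; returns (picture, depth): 400x640x3 uint8, red, green, blue; 400x640 float32, m along the optical axis (not along the pixel's ray), 0 where there is no reading.
- arm.get_calibration(name): a dict with "mtx" (3x3 intrinsics, pixels), "R" (3x3) and "t" (3): a world point X has camera coordinates R X + t; the wrist camera has in their place "mount" (4x4, takes a point from camera to tool coordinates, whose origin is the TCP and whose axes are the flange's). Camera axes: x right, y down, z forward; pixel columns grow to the right and rows downward; lengths in m; the calibration is good to about 2 mm. A picture is of the moment at which its call begins: read the wrist's pose just before it. get_calibration takes no time and is no camera call.
- arm.job_done(): hands the job in; it is judged then, once.
Trained networks look in the newest picture that a camera, given by its name, has taken for a name from the list of things; names that differ only in an ending like _2 or _b are one class to them, and where a whole thing is asked for, a point or a joint stands for the part that bears it (a point fixed in the world has none). Each returns a list of dicts, best first, with "score" (0 to 1); they miss things now and then, are a little off and sometimes report something else, mostly with a low value. They report only what shows in the picture. A call takes as long as a camera call. They do not tell look-alikes from the thing itself.
- arm.recognise(thing, camera): "extent" ([left, top, width, height] in pixels, round what is visible of it).
- arm.trace(thing, camera): "mask" (400x640 bool, what is visible of it) and "extent" ([left, top, width, height] in pixels, round what is visible of it).
The state is a dict: "t": time; "q": joint angles; "qd": joint speeds; "joint_efforts": joint torques, N m; "eef_pos": TCP position; "ee_rot": TCP orientation; "force": force on the tool from outside, world axes, zero at the start; "moment": the same for the moment, N m; "width": finger opening in m; "gripper_force": force on a finger pad.
Only numpy, scipy, OpenCV 4.12 (cv2) and the standard library are available. Lean on these libraries where they do the work, as an engineer would, in place of code of your own. Each camera call takes 0.05 s, during which the arm holds its last target. There are 200 camera calls.

## Working session

There is one attempt and no reset: what is moved stays moved. The work goes in short steps, Python scripts to look and compute and a shell command to move; the robot and the scene stay as the last step left them, time stands still between calls to the robot, and variables do not carry over. Pictures are saved under pics/ and viewed, at most 10 in all, crops included, and the job is handed in when it is done.

```bash
mkdir -p pics; cat > h.py <<'E'
import numpy as np, cv2
from station import arm
def cam(n):
    s=arm.get_state(); p,d=arm.grab_frame(n); c=arm.get_calibration(n)
    return s,p,d,c
def world(c,d,u,v,z=None):
    """pixel -> world using depth or plane z"""
    K=np.array(c['mtx']);R=np.array(c['R']);t=np.array(c['t'])
    r=np.linalg.inv(K)@np.array([u,v,1.])
    o=-R.T@t
    if z is None: return R.T@(r*d[int(v),int(u)]-t)
    w=R.T@r; return o+w*(z-o[2])/w[2]
def pix(c,X):
    q=np.array(c['mtx'])@(np.array(c['R'])@np.array(X)+np.array(c['t'])); return q[:2]/q[2]
E
python3 - <<'E'
from h import *
for n in('top','side'):
    s,p,d,c=cam(n); cv2.imwrite(f'pics/{n}0.png',p[:,:,::-1]); np.savez(f'{n}0.npz',p=p,d=d)
    print(n,np.round(-np.array(c['R']).T@c['t'],3))
    for th in('block_4','rail','thumb_plate','bolt','spare_block'):
        try:print(th,[(r['extent'],round(r['score'],2)) for r in arm.recognise(th,n)])
        except Exception as e: print(th,e)
print(arm.get_state())
E
```

```text
top [0.424 0.003 1.264]
block_4 [([327.0, 180.2, 16.4, 25.4], 0.88), ([375.5, 240.7, 25.9, 20.9], 0.81), ([343.0, 179.9, 14.3, 22.9], 0.76), ([356.7, 172.3, 18.0, 33.1], 0.76), ([312.3, 178.0, 16.2, 27.6], 0.74), ([332.0, 252.1, 24.8, 25.9], 0.52)]
rail [([281.1, 169.3, 132.4, 68.4], 0.91)]
thumb_plate [([352.2, 207.4, 10.5, 16.4], 0.51)]
bolt [([351.9, 211.4, 5.9, 16.8], 0.43), ([279.3, 167.3, 133.5, 71.6], 0.4), ([328.6, 180.1, 18.4, 25.2], 0.33)]
spare_block [([301.2, 217.9, 21.9, 28.0], 0.81)]
side [-0.15   0.02   0.908]
block_4 [([365.2, 172.0, 19.9, 27.5], 0.86), ([322.5, 176.3, 20.7, 30.8], 0.74), ([394.3, 237.4, 23.5, 18.0], 0.67), ([342.1, 241.5, 30.6, 28.9], 0.63), ([353.4, 177.4, 19.7, 24.5], 0.52), ([336.6, 177.6, 20.3, 23.3], 0.51)]
rail [([293.8, 169.0, 132.1, 67.3], 0.81), ([356.5, 177.5, 13.8, 21.2], 0.71)]
thumb_plate [([363.1, 206.0, 16.0, 12.5], 0.53)]
bolt []
spare_block [([309.1, 209.9, 28.7, 25.1], 0.69)]
{'t': 0.6, 'q': array([ 1.52208900e+00,  3.58572797e-01,  1.18451535e-02, -1.66864554e-06,
       -1.22412333e+00, -2.88072821e-01]), 'qd': array([-0.00070978,  0.00223794, -0.00132999, -0.00165746, -0.00129317,
       -0.00109758]), 'joint_efforts': array([ 1.02984308e-03, -5.81991827e+01,  2.93181932e+01,  6.99968264e+00,
        1.24605338e-02, -1.88602507e-05]), 'eef_pos': array([0.22307871, 0.63700888, 0.22655463]), 'ee_rot': array([ 3.14153981e+00, -1.40213321e-05, -3.36780716e-01]), 'force': array([ 0.24879818, -0.2913917 , -0.15228165]), 'moment': array([-0.03121928, -0.01230553, -0.00967782]), 'gripper_force': 0.0, 'width': 0.0875679927946856}
```

View pics/top0.png

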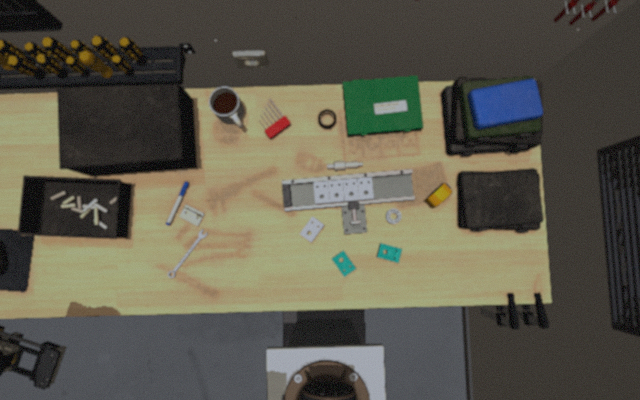

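View pics/side0.png

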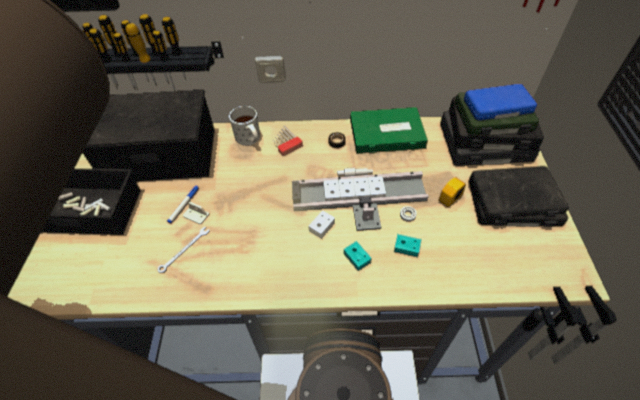

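The top view shows these candidates for block_4:
- The four aluminium blocks of the row, at (319,191), (335,192), (350,191) and (365,188). The dark stop is at the left end (287,195), so block_4 is the rightmost, around (366,188).
- The spare block, at (312,230).
- The turquoise look-alikes, at (344,263) and (389,252).

I'll choose the rightmost block of the row, measure the rail and check it in a close crop.

```bash
python3 - <<'E'
from h import *
s,p,d,c=cam('top')
m=arm.trace('rail','top')[0]['mask']
# world cloud of region
K=np.array(c['mtx']);R=np.array(c['R']);t=np.array(c['t'])
vv,uu=np.mgrid[150:250,270:430]
z=d[150:250,270:430]; P=np.stack([uu,vv,np.ones_like(uu)],-1)@np.linalg.inv(K).T*z[...,None]
W=(P-t)@R
print('bench z',np.median(W[...,2]))
ys,xs=np.nonzero(m)
Wm=W[ys-150,xs-270] if True else 0
rect=cv2.minAreaRect((Wm[:,:2]*1000).astype(np.float32)); print(rect, cv2.boxPoints(rect))
cr=cv2.resize(p[160:245,270:425,::-1],None,fx=5,fy=5,interpolation=cv2.INTER_CUBIC); cv2.imwrite('pics/crop.png',cr)
print('mm/px',1000*z.mean()/K[0,0])
E
```

```text
bench z 0.002113386854017932
((522.475830078125, -80.94345092773438), (184.4948272705078, 360.41229248046875), 3.7849159240722656) [[ 418.534      92.78028 ]
 [ 442.32526  -266.8459  ]
 [ 626.41766  -254.66718 ]
 [ 602.6264    104.958984]]
mm/px 2.7664710079394585
```

View pics/crop.png

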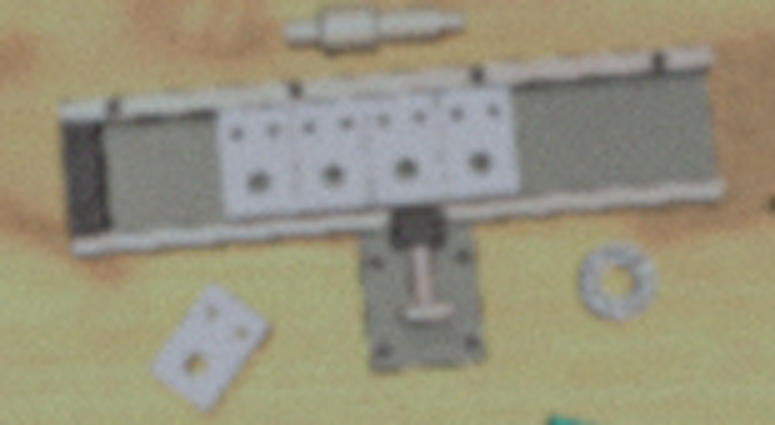

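The crop shows the four-block row, with bores, spanning crop x 217–520. Block_4's rear edge runs (513,88)–(520,192). The dark stop is at (85,178), the thumb plate at (427,312), and the bearing at (617,281). The chosen block is right: aluminium, not turquoise.

```bash
cat >> h.py <<'E'
def rail_T(o,yaw):
    c,s=np.cos(yaw),np.sin(yaw); return lambda x,y: np.array([o[0]+(c*x-s*y)/1e3,o[1]+(s*x+c*y)/1e3])
E
python3 - <<'E'
from h import *
from scipy.optimize import least_squares
c=arm.get_calibration('top')
f=lambda a,b:(270+(a+.5)/5-.5,160+(b+.5)/5-.5)
pts={'fl':(62,103,.030,43,180),'fr':(711,50,.030,43,-180),'ll':(75,252,.022,-41,180),'lr':(722,197,.022,-41,-180)}
W={k:(world(c,None,*f(a,b),z)[:2],x,y) for k,(a,b,z,x,y) in pts.items()}
for k in W: print(k,W[k][0].round(4))
def e(q): return np.concatenate([rail_T(q[:2],q[2])(x,y)-w for w,x,y in W.values()])
r=least_squares(e,[.52,-.08,.06]); q=r.x; print(q,np.round(e(q)*1e3,1))
def inv(w): 
    R=np.array([[np.cos(q[2]),np.sin(q[2])],[-np.sin(q[2]),np.cos(q[2])]]); return 1e3*R@(w[:2]-q[:2])
for n,a,b,z in[('rear',513,88,.035),('rear',520,192,.035),('front',217,112,.035),('front',225,215,.035),('thumb L',400,318,.0545),('thumb R',455,314,.0545),('bearing',617,281,.012),('shaftL',285,30,.012),('spare',270,327,.025)]:
    print(n,inv(world(c,None,*f(a,b),z)).round(1))
T=rail_T(q[:2],q[2])
s=arm.get_state();print(s['t'],s['eef_pos'],s['ee_rot'])
for x,y in[(0,-90),(0,-100),(-110,-10),(-140,-10)]:print(x,y,T(x,y))
E
```

```text
fl [0.6028 0.1031]
fr [ 0.6225 -0.2537]
ll [0.5213 0.0982]
lr [ 0.542  -0.2577]
[ 0.57113068 -0.07757645  0.05660753] [ 1.1  1.5  1.8 -1.2 -1.3  1.6 -1.6 -1.9]
rear [ 28.7 -67.9]
rear [-28.4 -66.3]
front [29.  94.3]
front [-27.6  94.6]
thumb L [-92.1   6.1]
thumb R [-92.4 -23.3]
bearing [ -80.  -117.9]
shaftL [75.  52.8]
spare [-89.9  75.2]
0.7 [0.22306858 0.63704578 0.22662627] [-3.14151071e+00  1.31223888e-05 -3.36785093e-01]
0 -90 [ 0.57622264 -0.16743229]
0 -100 [ 0.57678841 -0.17741627]
-110 -10 [ 0.46187265 -0.09378393]
-140 -10 [ 0.4319207  -0.09548125]
```

```bash
python3 -m crank '[[[24.2,26.2,0,13.5],[24.2,26.2,0,13.5],[24.2,26.2,0,13.5],[24.2,26.2,0,13.5],[24.2,26.2,0,13.5],[24.2,26.2,0,13.5],[24.2,26.2,0,13.5],[24.2,26.2,0,13.5],[24.2,26.2,0,13.5],[24.2,26.2,0,13.5],[24.2,26.2,0,13.5],[24.2,26.2,0,13.5]]]' 1 20; python3 -c "
from station import arm
s=arm.get_state();print(s['t'],s['eef_pos'],s['ee_rot'],s['q'],arm.hold_point_z)"
```

```text
t: 2.2
eef_pos: [0.522, -0.0531, 0.2271]
ee_rot: [-3.14, 0.0, -1.515]
force: [1.1, 1.6, -0.7]
width: 0.0004
gripper_force: 0.0
2.2 [ 0.52197946 -0.05314487  0.22707192] [-3.14035903e+00  1.75278222e-04 -1.51469421e+00] [ 2.72840151e-01  1.09533133e-01 -3.16765383e-01  1.03415042e-04
 -1.14325536e+00 -2.16780966e-01] 0.0188
```

```bash
python3 -m crank '[[[5.3,-1.9,0,0],[5.3,-1.9,0,0],[5.3,-1.9,0,0],[5.3,-1.9,0,0],[5.3,-1.9,0,0]]]'; python3 - <<'E'
from h import *
s=arm.get_state();p,d=arm.grab_frame('wrist');c=arm.get_calibration('wrist')
print(s['eef_pos'],s['ee_rot'])
np.savez('w.npz',p=p,d=d,pos=s['eef_pos'],rot=s['ee_rot'],M=c['mtx'],mount=c['mount'])
cv2.imwrite('pics/w.png',p[:,:,::-1])
E
```

```text
t: 2.82
eef_pos: [0.5758, -0.1798, 0.2267]
ee_rot: [-3.142, 0.0, -1.514]
force: [0.0, 0.5, -0.4]
width: 0.0004
gripper_force: 0.0
[ 0.57578547 -0.17982403  0.22667219] [-3.14155442e+00  2.27851577e-04 -1.51425548e+00]
```

View pics/w.png

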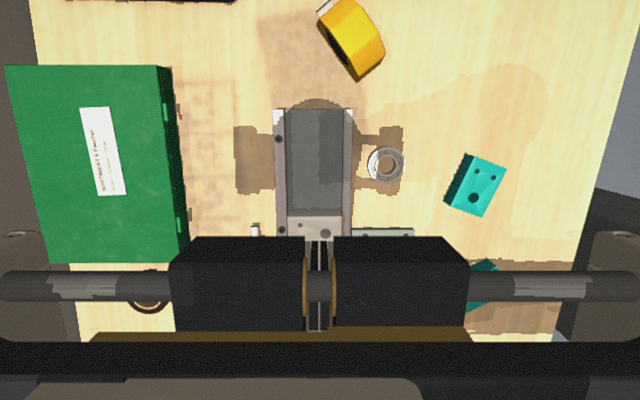

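The wrist view shows the open rail end: the fence corner is at (272,109) and the lip corner at (353,108). Block_4's rear edge is at row 215, x 287–350. The bearing at (386,163) and the tape rule are clear of the path.

```bash
python3 - <<'E'
import numpy as np
from scipy.spatial.transform import Rotation as Ro
w=np.load('w.npz');T=np.eye(4);T[:3,:3]=Ro.from_euler('xyz',w['rot']).as_matrix();T[:3,3]=w['pos'];T=T@w['mount']
def g(u,v,z):
    r=T[:3,:3]@np.linalg.inv(w['M'])@[u,v,1];o=T[:3,3];return (o+r*(z-o[2])/r[2])[:2]
q=[.57113,-.07758,.0566];R=np.array([[np.cos(q[2]),np.sin(q[2])],[-np.sin(q[2]),np.cos(q[2])]])
for n,u,v,z in[('fence corner',272,109,.03),('lip corner',353,108,.022),('fence in',286,109,.03),('rearL',287,215,.035),('rearR',350,215,.035),('fence@230',276,225,.03),('lip@225',354,225,.022)]:
    X=g(u,v,z);print(n,X.round(4),(1e3*R@(X-q[:2])).round(1))
print('tcp',1e3*R@(w['pos'][:2]-q[:2]))
E
```

```text
fence corner [ 0.628  -0.2533] [  46.8 -178.7]
lip corner [ 0.5447 -0.2592] [ -36.6 -179.9]
fence in [ 0.6137 -0.2542] [  32.5 -178.7]
rearL [ 0.6087 -0.1427] [ 33.8 -67.1]
rearR [ 0.5398 -0.1466] [-35.2 -67.2]
fence@230 [ 0.621  -0.1287] [ 46.9 -53.9]
lip@225 [ 0.5328 -0.1311] [-41.3 -51.2]
tcp [  -1.13590844 -102.3436603 ]
```

```bash
python3 -m crank '[[[0,-0.12,2,0],[0,-0.12,4,0],[0,-0.12,6,0],[0,-0.12,7.5,0],[0,-0.12,8.2,0],[0,-0.12,8.2,0],[0,-0.12,8.2,0]]]'; python3 -m crank '[[[-0.3,0,0,0],[-0.5,0,0,0],[-0.65,0,0,0],[-0.8,0,0,0],[-0.9,0,0,0],[-1,0,0,0],[-1.1,0,0,0],[-1.2,0,0,0]]]'
```

```text
t: 3.75
eef_pos: [0.5805, -0.1803, 0.0233]
ee_rot: [-3.139, -0.0, -1.514]
force: [0.0, -0.7, 0.6]
width: 0.0002
gripper_force: 0.0
t: 4.75
eef_pos: [0.5773, -0.1508, 0.0215]
ee_rot: [3.141, -0.0, -1.515]
force: [0.6, -2.9, -0.8]
width: 0.0004
gripper_force: 1.4
```

```bash
python3 -m crank '[[[-0.15,0,0,0],[-0.3,0,0,0],[-0.45,0,0,0],[-0.6,0,0,0],[-0.75,0,0,0],[-0.9,0,0,0],[-1.05,0,0,0],[-1.2,0,0,0],[-1.35,0,0,0],[-1.5,0,0,0],[-1.6,0,0,0],[-1.7,0,0,0]]]'; python3 -m crank '[[[-0.1,0,0,0],[-0.2,0,0,0],[-0.3,0,0,0],[-0.4,0,0,0],[-0.5,0,0,0],[-0.55,0,0,0],[-0.6,0,0,0]]]'
```

```text
t: 6.25
eef_pos: [0.5751, -0.108, 0.0216]
ee_rot: [-3.142, -0.0, -1.515]
force: [0.1, -2.6, -0.5]
width: 0.0005
gripper_force: 1.3
t: 7.12
eef_pos: [0.5742, -0.0931, 0.0216]
ee_rot: [-3.142, -0.0, -1.515]
force: [-0.8, -2.7, -1.3]
width: 0.0003
gripper_force: 1.3
```

```bash
python3 -m crank '[[[-0.06,0,0,0],[-0.12,0,0,0],[-0.18,0,0,0],[-0.24,0,0,0],[-0.24,0,0,0]]]'; python3 -m crank '[[[-0.05,0,0,0],[-0.1,0,0,0],[-0.1,0,0,0]]]'
```

```text
t: 7.75
eef_pos: [0.5741, -0.088, 0.0217]
ee_rot: [-3.141, -0.001, -1.515]
force: [0.7, -8.1, -1.7]
width: 0.0002
gripper_force: 4.2
t: 8.12
eef_pos: [0.5742, -0.0877, 0.0221]
ee_rot: [-3.141, -0.003, -1.515]
force: [3.3, -21.5, -0.8]
width: 0.0006
gripper_force: 11.1
```

The force rises to 21 N while travel has stalled, so the row is home. I'll retreat, lift and move over in front of the bolt.

```bash
python3 -m crank '[[[0.3,0,0,0],[0.7,0,0,0],[0.7,0,-1.5,0],[0.7,0,-3.2,0],[0.7,1,-3.4,0],[0.5,3,-3.4,0],[0.2,5,-3.4,0],[0.1,5.7,-3.4,0],[0.1,5.7,-3.4,0],[0.1,5.7,-3.4,0],[0.1,5.7,-3.4,0]]]'; python3 - <<'E'
from h import *
s,p,d,c=cam('top');s,p2,d2,c2=cam('wrist');print(s['eef_pos'],s['ee_rot'])
np.savez('w2.npz',p=p2,d=d2,pos=s['eef_pos'],rot=s['ee_rot'],M=c2['mtx'],mount=c2['mount'])
a=cv2.resize(p[160:245,270:425,::-1],None,fx=5,fy=5,interpolation=cv2.INTER_CUBIC)
cv2.imwrite('pics/t2.png',a)
cv2.imwrite('pics/w2.png',p2[:,:,::-1])
E
```

```text
t: 9.5
eef_pos: [0.4327, -0.0951, 0.1064]
ee_rot: [3.142, -0.0, -1.515]
force: [-0.9, 0.4, -0.8]
width: 0.0001
gripper_force: 0.0
[ 0.43243269 -0.09515646  0.10632804] [ 3.14122620e+00 -1.05754975e-04 -1.51502583e+00]
```

View pics/t2.png

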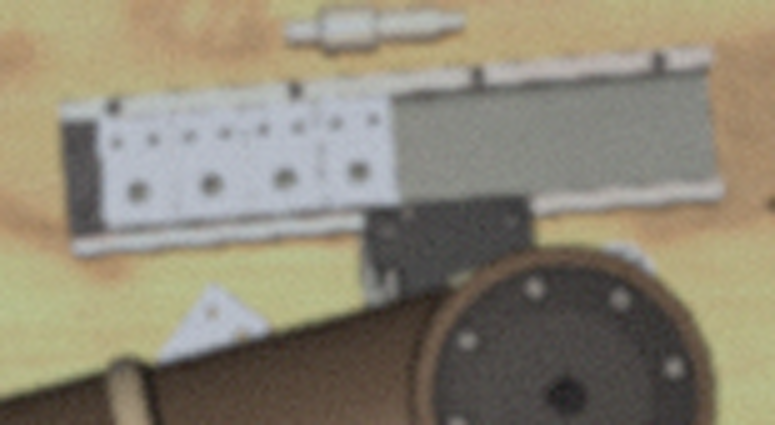

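View pics/w2.png

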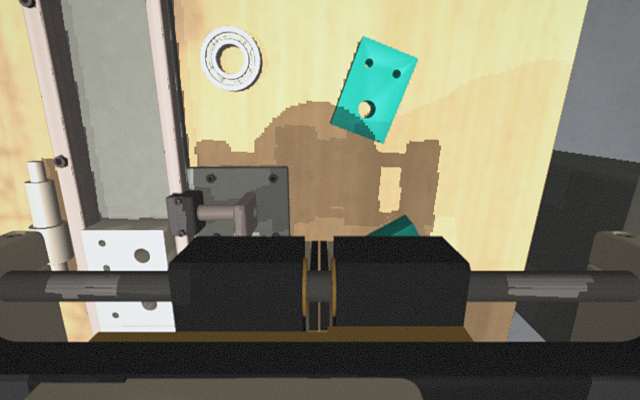

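The row sits flush against the stop (crop x 100–397) with no gaps. The thumb plate is at about (245,215) in the wrist view, and a turquoise block's corner shows at (405,217). I'll check clearances before descending.

```bash
python3 - <<'E'
import numpy as np
from h import arm,world
from scipy.spatial.transform import Rotation as Ro
w=np.load('w2.npz');T=np.eye(4);T[:3,:3]=Ro.from_euler('xyz',w['rot']).as_matrix();T[:3,3]=w['pos'];T=T@w['mount']
def g(u,v,z):
    r=T[:3,:3]@np.linalg.inv(w['M'])@[u,v,1];o=T[:3,3];return (o+r*(z-o[2])/r[2])[:2]
q=[.57113,-.07758,.0566];R=np.array([[np.cos(q[2]),np.sin(q[2])],[-np.sin(q[2]),np.cos(q[2])]])
I=lambda X:(1e3*R@(X[:2]-q[:2])).round(1)
for n,u,v,z in[('plate outer top',257,193,.0545),('plate inner',236,193,.0545),('foot corner',289,167,.01),('turq corner',405,217,.025)]: print(n,I(g(u,v,z)))
c=arm.get_calibration('top')
for u,v in[(344,250),(333,258),(356,271),(345,277)]:print('turq',I(world(c,None,u,v,.025)))
print('tcp',I(w['pos']))
E
```

```text
plate outer top [-99.4 -32. ]
plate inner [-85.9 -32. ]
foot corner [-116.5  -42. ]
turq corner [-204.1   -6.5]
turq [-162.1   25.7]
turq [-181.1   57.3]
turq [-221.    -1.6]
turq [-234.6   29.4]
tcp [-139.5   -9.7]
```

```bash
python3 -m crank '[[[0,0,1.5,0],[0,0,2.6,0],[0,0,2.9,0],[0,0,2.9,0],[0,-0.3,2.9,0],[0,-0.5,2.9,0],[0,-0.65,2.9,0],[0,-0.8,2.9,0],[0,-0.95,2.9,0],[0,-1.1,2.9,0]]]'; python3 -m crank '[[[0,-0.12,0,0],[0,-0.24,0,0],[0,-0.36,0,0],[0,-0.48,0,0],[0,-0.6,0,0],[0,-0.7,0,0],[0,-0.7,0,0]]]'
```

```text
t: 10.85
eef_pos: [0.4593, -0.0936, 0.0341]
ee_rot: [3.142, -0.0, -1.515]
force: [-0.1, 0.2, 0.3]
width: 0.0004
gripper_force: 0.0
t: 11.72
eef_pos: [0.4769, -0.0926, 0.0341]
ee_rot: [-3.141, -0.0, -1.515]
force: [-0.6, -0.8, -0.5]
width: 0.0007
gripper_force: 0.2
```

```bash
python3 -m crank '[[[0,-0.15,0,0],[0,-0.3,0,0],[0,-0.4,0,0],[0,-0.4,0,0]]]'; python3 - <<'E'
from h import *
s,p2,d2,c2=cam('wrist')
cv2.imwrite('pics/w3.png',p2[:,:,::-1])
E
```

```text
t: 12.22
eef_pos: [0.487, -0.0921, 0.0341]
ee_rot: [-3.141, -0.0, -1.515]
force: [0.6, 1.4, -0.3]
width: 0.0003
gripper_force: 0.1
```

View pics/w3.png

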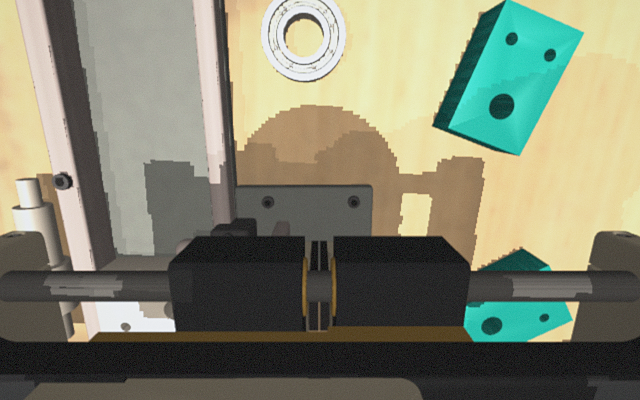

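The plate is now at (283,230), close to the finger. The nose seems to show in the channel at (190,243). I'll keep pushing gently until the force rises.

```bash
python3 -m crank '[[[0,-0.1,0,0],[0,-0.2,0,0],[0,-0.3,0,0],[0,-0.3,0,0]]]';python3 -m crank '[[[0,-0.1,0,0],[0,-0.2,0,0],[0,-0.3,0,0],[0,-0.3,0,0]]]'
```

```text
t: 12.78
eef_pos: [0.4945, -0.0917, 0.0341]
ee_rot: [-3.141, -0.0, -1.515]
force: [-0.8, 0.2, 0.9]
width: 0.0006
gripper_force: 0.2
t: 13.28
eef_pos: [0.4958, -0.0919, 0.0336]
ee_rot: [3.132, -0.0, -1.516]
force: [-18.9, 5.1, 19.4]
width: 0.0004
gripper_force: 11.0
```

```bash
python3 -m crank '[[[0,0.4,0,0],[0,1.2,0,0],[0,1.4,-1,0],[0,1.4,-3,0],[0.5,1.4,-4.5,0],[4,1.4,-5,0],[8,1.4,-5,0],[8,1.4,-5,0],[8,1.4,-5,0],[8,1.4,-5,0],[8,1.4,-5,0]]]'; python3 - <<'E'
from h import *
s,p,d,c=cam('top');s,p2,d2,c2=cam('side');print(s['eef_pos'])
a=cv2.resize(p[160:245,270:425,::-1],None,fx=5,fy=5,interpolation=cv2.INTER_CUBIC)
cv2.imwrite('pics/t4.png',a)
f=lambda a,b:(270+(a+.5)/5-.5,160+(b+.5)/5-.5)
np.savez('t4.npz',p=p)
E
```

```text
t: 14.65
eef_pos: [0.478, -0.292, 0.1592]
ee_rot: [-3.141, -0.0, -1.514]
force: [-0.2, -0.2, -0.2]
width: 0.0002
gripper_force: 0.0
[ 0.47804677 -0.29188198  0.15926334]
```

View pics/t4.png

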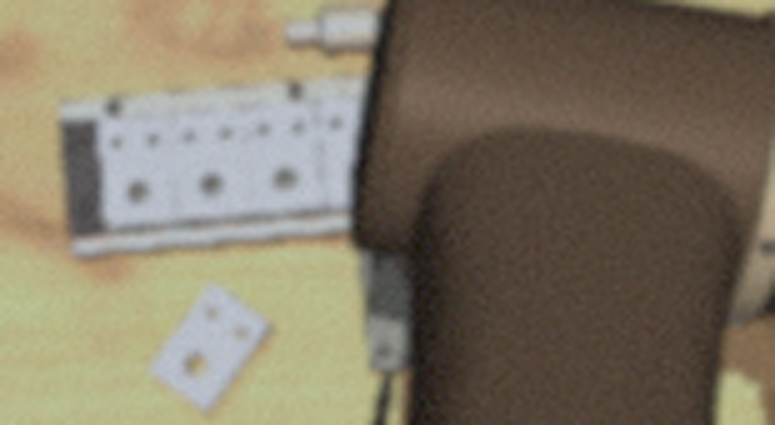

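The arm hides the bolt, so I'll swing it to the left, well above everything.

```bash
python3 -m crank '[[[-22,0,-2,0],[-22,0,-2,0],[-22,0,-2,0],[-22,0,-2,0],[-22,0,-2,0],[-22,0,-2,0],[-22,0,-2,0],[-22,0,-2,0],[-22,0,-2,0],[-22,0,-2,0],[-22,0,-2,0]]]'; python3 - <<'E'
from h import *
s,p,d,c=cam('top');print(s['eef_pos'])
a=cv2.resize(p[160:245,270:425,::-1],None,fx=5,fy=5,interpolation=cv2.INTER_CUBIC)
cv2.imwrite('pics/t5.png',a)
E
```

```text
t: 16.12
eef_pos: [0.4462, 0.2566, 0.209]
ee_rot: [3.141, -0.0, -1.513]
force: [0.3, -0.1, -0.6]
width: 0.0005
gripper_force: 0.0
[0.44621297 0.25664998 0.20896363]
```

View pics/t5.png

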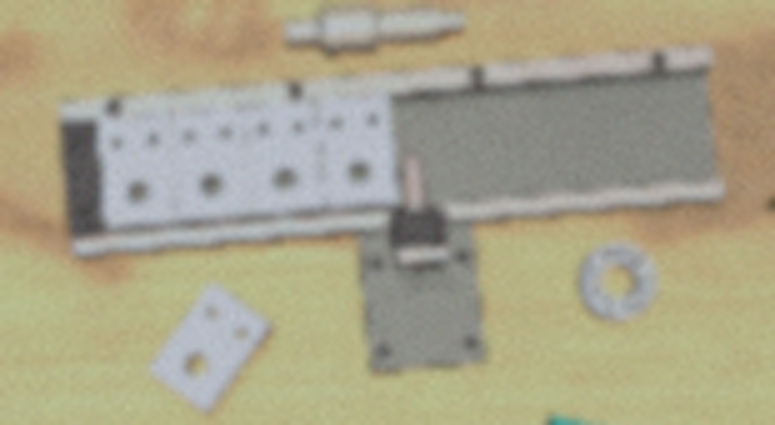

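```bash
python3 - <<'E'
from h import *
c=arm.get_calibration('top')
f=lambda a,b:(270+(a+.5)/5-.5,160+(b+.5)/5-.5)
q=[.57113,-.07758,.0566];R=np.array([[np.cos(q[2]),np.sin(q[2])],[-np.sin(q[2]),np.cos(q[2])]])
I=lambda X:(1e3*R@(X[:2]-q[:2])).round(1)
b=cv2.imread('pics/t5.png').astype(int).sum(2)//3; a=cv2.imread('pics/crop.png').astype(int).sum(2)//3
print('now',b[236:280:2,415:435].mean(1).round());print('before',a[290:334:2,415:435].mean(1).round());print('nose',b[130:210:4,409:416].mean(1).round())
for n,u,v,z in[('plate now',423,263,.0545),('plate before',427,319,.0545),('nose',411,154,.0395),('nose25',411,154,.025)]:print(n,I(world(c,None,*f(u,v),z)))
E
```

```text
now [ 82.  84.  87.  96. 110. 125. 144. 157. 166. 171. 167. 154. 137. 118.
 104.  97.  95. 102. 111. 117. 121. 125.]
before [137. 136. 136. 136. 136. 136. 137. 140. 144. 149. 153. 154. 151. 144.
 131. 118. 107. 101. 102. 104. 108. 113.]
nose [136. 137. 138. 139. 136. 133. 135. 146. 155. 159. 163. 165. 163. 162.
 162. 162. 162. 161. 152. 143.]
plate now [-63.9  -8.7]
plate before [-93.8  -8.2]
nose [-3.3 -8.8]
nose25 [-1.6 -9.9]
```

The plate's outer face measures x = -63.9 mm, against -64 mm when fully in, and it stalled at 19 N. The nose is at mid-channel behind the row, and the blocks are flush to the stop. I'll hand in.

```bash
python3 -c "
from station import arm
print(arm.job_done())"
```

```text
the job is handed in; nothing more can be done
None
```

I pushed the four blocks home against the end stop as one train, then pushed the bolt fully in behind them; the arm was clear of everything when I handed the job in at about 16 s.

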